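Flip the stock tags of the reducer trays

TASK

Set the four hinged stock tags on the board: the tag in front of a full tray (all three places taken by a reducer) must be tipped to its tray so that its ring mark lies uppermost, and the tag of every tray with an empty place must be tipped the other way, to the robot's side, with its bar mark uppermost. Push the tags over gently with the fingertips until they lie against their stops. Do not move the reducers or any other loose thing, and leave the tags alone at the end.

Things in the scene. Friction and masses are not known exactly. Their poses are not given: they have to be found in the camera images.
- stand_a: fixed black hinge stand of one tag, 32 x 66 mm, 38 mm high. Origin: centre of its underside, 8 mm above the table. Hinge axis along y, 32 mm above the origin. x points level to the tray of its bay (away from the robot), z up. The four stands form a row along y, 120 mm apart, on a fixed grey plate 310 x 450 x 8 mm, in any order.
- tag_a (a joint): angle of the aluminium tag hinged on stand_a: 50 mm wide (y), 4 mm thick, free edge 60 mm from the axis, 40 g. 0 = stop, leaning 0.7 rad from upright to -x (robot side), black BAR uppermost; 0.7 = upright; 1.4 = stop, leaning to +x (its tray), black RING uppermost. At a stop the edge is 39 mm aside of and 46 mm above the axis. No spring: past upright it soon falls to the next stop.
- tray_a: fixed grey tray 118 (x) x 52 (y) x 18 mm high; three places for reducers at x = -36, 0, +36 mm, each a black 26 mm disc on the floor; full when all three are taken. Origin: centre of its underside, 8 mm above the table; axes parallel to the stands'. It belongs to the stand 164 mm straight behind it (-x); its near wall is 105 mm from that hinge axis.
- stand_b: fixed black hinge stand of one tag, 32 x 66 mm, 38 mm high. Origin: centre of its underside, 8 mm above the table. Hinge axis along y, 32 mm above the origin. x points level to the tray of its bay (away from the robot), z up. The four stands form a row along y, 120 mm apart, on a fixed grey plate 310 x 450 x 8 mm, in any order.
- tag_b (a joint): angle of the aluminium tag hinged on stand_b: 50 mm wide (y), 4 mm thick, free edge 60 mm from the axis, 40 g. 0 = stop, leaning 0.7 rad from upright to -x (robot side), black BAR uppermost; 0.7 = upright; 1.4 = stop, leaning to +x (its tray), black RING uppermost. At a stop the edge is 39 mm aside of and 46 mm above the axis. No spring: past upright it soon falls to the next stop.
- tray_b: fixed grey tray 118 (x) x 52 (y) x 18 mm high; three places for reducers at x = -36, 0, +36 mm, each a black 26 mm disc on the floor; full when all three are taken. Origin: centre of its underside, 8 mm above the table; axes parallel to the stands'. It belongs to the stand 164 mm straight behind it (-x); its near wall is 105 mm from that hinge axis.
- stand_c: fixed black hinge stand of one tag, 32 x 66 mm, 38 mm high. Origin: centre of its underside, 8 mm above the table. Hinge axis along y, 32 mm above the origin. x points level to the tray of its bay (away from the robot), z up. The four stands form a row along y, 120 mm apart, on a fixed grey plate 310 x 450 x 8 mm, in any order.
- tag_c (a joint): angle of the aluminium tag hinged on stand_c: 50 mm wide (y), 4 mm thick, free edge 60 mm from the axis, 40 g. 0 = stop, leaning 0.7 rad from upright to -x (robot side), black BAR uppermost; 0.7 = upright; 1.4 = stop, leaning to +x (its tray), black RING uppermost. At a stop the edge is 39 mm aside of and 46 mm above the axis. No spring: past upright it soon falls to the next stop.
- tray_c: fixed grey tray 118 (x) x 52 (y) x 18 mm high; three places for reducers at x = -36, 0, +36 mm, each a black 26 mm disc on the floor; full when all three are taken. Origin: centre of its underside, 8 mm above the table; axes parallel to the stands'. It belongs to the stand 164 mm straight behind it (-x); its near wall is 105 mm from that hinge axis.
- stand_d: fixed black hinge stand of one tag, 32 x 66 mm, 38 mm high. Origin: centre of its underside, 8 mm above the table. Hinge axis along y, 32 mm above the origin. x points level to the tray of its bay (away from the robot), z up. The four stands form a row along y, 120 mm apart, on a fixed grey plate 310 x 450 x 8 mm, in any order.
- tag_d (a joint): angle of the aluminium tag hinged on stand_d: 50 mm wide (y), 4 mm thick, free edge 60 mm from the axis, 40 g. 0 = stop, leaning 0.7 rad from upright to -x (robot side), black BAR uppermost; 0.7 = upright; 1.4 = stop, leaning to +x (its tray), black RING uppermost. At a stop the edge is 39 mm aside of and 46 mm above the axis. No spring: past upright it soon falls to the next stop.
- tray_d: fixed grey tray 118 (x) x 52 (y) x 18 mm high; three places for reducers at x = -36, 0, +36 mm, each a black 26 mm disc on the floor; full when all three are taken. Origin: centre of its underside, 8 mm above the table; axes parallel to the stands'. It belongs to the stand 164 mm straight behind it (-x); its near wall is 105 mm from that hinge axis.
- reducer_1: loose steel pipe reducer standing wide end down in a tray place: 33 mm wide below, 21 mm above, 38 mm high, its foot 13 mm above the table. Origin: centre of its underside. Not to be moved.
- reducer_2: loose steel pipe reducer standing wide end down in a tray place: 33 mm wide below, 21 mm above, 38 mm high, its foot 13 mm above the table. Origin: centre of its underside. Not to be moved.
- reducer_3: loose steel pipe reducer standing wide end down in a tray place: 33 mm wide below, 21 mm above, 38 mm high, its foot 13 mm above the table. Origin: centre of its underside. Not to be moved.
- reducer_4: loose steel pipe reducer standing wide end down in a tray place: 33 mm wide below, 21 mm above, 38 mm high, its foot 13 mm above the table. Origin: centre of its underside. Not to be moved.
- reducer_5: loose steel pipe reducer standing wide end down in a tray place: 33 mm wide below, 21 mm above, 38 mm high, its foot 13 mm above the table. Origin: centre of its underside. Not to be moved.
- reducer_6: loose steel pipe reducer standing wide end down in a tray place: 33 mm wide below, 21 mm above, 38 mm high, its foot 13 mm above the table. Origin: centre of its underside. Not to be moved.
- reducer_7: loose steel pipe reducer standing wide end down in a tray place: 33 mm wide below, 21 mm above, 38 mm high, its foot 13 mm above the table. Origin: centre of its underside. Not to be moved.
- reducer_8: loose steel pipe reducer standing wide end down in a tray place: 33 mm wide below, 21 mm above, 38 mm high, its foot 13 mm above the table. Origin: centre of its underside. Not to be moved.
- stray_cone: bystander: small loose steel reducer, 28 mm wide below, 30 mm high, standing on the board between two tag stands. Origin: centre of its underside.
- stray_sleeve: bystander: loose steel sleeve 26 mm wide, 28 mm high, standing on the board between two tag stands. Origin: centre of its underside.
- flange: bystander: loose steel ring 70 mm wide, 14 mm high, flat on the table beside the plate. Origin: centre of its underside.
- marker: bystander: loose grey marker 120 mm long (x), 16 mm thick, lying on the plate between two trays. Origin: centre of its underside.

How it is judged (in metres and radians):
At the end, for the whole second after the job is handed in: Each tag whose tray is full has its hinge above 1.28 rad (ring up, within 0.12 rad of its stop), each other tag below 0.12 rad (bar up), all at rest (((horizontal distance between stand_a and tray_a below 0.183 m and value of joint tag_a above 1.28 rad) or ((horizontal distance between stand_a and tray_b below 0.183 m or horizontal distance between stand_a and tray_c below 0.183 m or horizontal distance between stand_a and tray_d below 0.183 m) and value of joint tag_a below 0.12 rad)) and velocity of joint tag_a between -0.1 and 0.1 rad/s and ((horizontal distance between stand_b and tray_a below 0.183 m and value of joint tag_b above 1.28 rad) or ((horizontal distance between stand_b and tray_b below 0.183 m or horizontal distance between stand_b and tray_c below 0.183 m or horizontal distance between stand_b and tray_d below 0.183 m) and value of joint tag_b below 0.12 rad)) and velocity of joint tag_b between -0.1 and 0.1 rad/s and ((horizontal distance between stand_c and tray_a below 0.183 m and value of joint tag_c above 1.28 rad) or ((horizontal distance between stand_c and tray_b below 0.183 m or horizontal distance between stand_c and tray_c below 0.183 m or horizontal distance between stand_c and tray_d below 0.183 m) and value of joint tag_c below 0.12 rad)) and velocity of joint tag_c between -0.1 and 0.1 rad/s and ((horizontal distance between stand_d and tray_a below 0.183 m and value of joint tag_d above 1.28 rad) or ((horizontal distance between stand_d and tray_b below 0.183 m or horizontal distance between stand_d and tray_c below 0.183 m or horizontal distance between stand_d and tray_d below 0.183 m) and value of joint tag_d below 0.12 rad)) and velocity of joint tag_d between -0.1 and 0.1 rad/s); the robot touches nothing.
It fails at once if a reducer in a tray was moved or lifted by more than 20 mm (distance of any of reducer_1, reducer_2, reducer_3, reducer_4, reducer_5, reducer_6, reducer_7, reducer_8 from where it was at the start of the episode above 0.02 m).
It fails at once if a bystander (small cone, sleeve, flange, marker) was moved or lifted by more than 20 mm (distance of any of stray_cone, stray_sleeve, flange, marker from where it was at the start of the episode above 0.02 m).
It fails at once if a tag or its stand was pushed roughly, with over 25 N (contact force between any of stand_a, stand_b, stand_c, stand_d and the fingers above 25 N).
It also fails if it takes over 64 s, if anything falls off the work surface, if the arm or the gripper's body presses on something with over 40 N, if the wrist force passes 120 N, or if a joint passes its speed limit or range.

ROBOT

A 6-joint arm with a two-finger parallel gripper is mounted at the origin on the work surface. World frame = base frame: x ahead of the robot, y to its left, z up, the work surface at z = 0. Lengths are in mm, angles in rad, forces in N, time in s.
With the tool pointing down it reaches from about 275 to 750 mm from the base axis. Payload 10.2 kg.
Tool frame: the origin (TCP) lies at the very end of the fingers, on their centre line; the grasp point (between the pads) lies 19 mm behind it; z points along the fingers, y is the direction in which the jaws open and shut (so a half turn about z gives the same grasp; the last joint's range is limited). The gripper opens to 88 mm and grips with 3 to 60 N. Pads are 18 mm wide; open, the fingers measure 123 mm over their backs; the gripper's body (75 mm by 187 mm) begins 45 mm behind the grasp point.
Start: joints at [0.891, 0.313, 1.498, -0, 1.331, -0.223], TCP at [231.579, 471.171, 238.72] pointing down, gripper open.
Joint ranges: [-2.94, 2.94], [-0.97, 2.17], [0.19, 2.56], [-1.23, 4.37], [0.02, 3.11], [-2.88, 2.88]. Speed limits (rad/s): [2.39, 2.39, 3.01, 3.14, 3.14, 3.14].

INTERFACE

Orientations are given as a rotation vector (axis times angle).
In Python, from rig import readout, optics, ctrl gives the robot as it stands.
- The arm moves only by the shell command python3 -m inch 'ROWS' [FORCE]. ROWS is text: rows parted by semicolons, each of 5 numbers parted by spaces: the shift along the tool's x, y, z in m, then the turn about the tool's z in rad, then the gripper's target within -1 to 1 (fully open at 1, half-way at 0, shut at -1). In form: dx dy dz turn hand; .... A call has 1 to 12 rows; each row shifts and turns the commanded pose from where the row before left it, along the tool's axes as they then stand; what a row does not reach is not made up. A row lasts 1/12 s, in which the tool goes at most 41.7 mm and 7.16 degrees, less where a joint would pass 70% of its speed; a pose out of reach is approached as far as the arm can. A call is refused whole if a number of a shift passes 0.0417 or a number of a turn 0.125, either way. A call with a gripper value outside its range is refused whole. The fingers move at their own pace and stop on an object; FORCE is the grip in N (left out, the last holds). Time passes only in rows, so rows that do not move let the fingers close. It gives the time, the measured TCP pose, the force and the opening at its end, in the units of the state.
- readout.read_state(): the state, without advancing time (a new reading comes with each control period).
- optics.camera(name): name is "side" or "top" or "wrist"; returns a dict with "pixels" (400x640x3 uint8, blue, green, red), "fx", "fy", "cx", "cy" (pixels), "position" and "rotation" of the camera in the world. Camera axes: x right, y down, z forward; pixel columns grow to the right and rows downward; lengths in mm; the calibration is good to about 2 mm. A picture is of the moment at which its call begins. There is no depth.
- ctrl.close_job(): hands the job in, once; it reports no verdict.
The state is a dict: "clock": time; "qpos": joint angles; "dq": joint speeds; "effort": joint torques, N m; "ee_pos": TCP position; "tcp_rot": TCP orientation; "ft_force": force on the tool from outside, world axes, zero at the start; "wrist_torque": the same for the moment, N m; "finger_gap": finger opening in mm.
Only numpy, scipy, OpenCV 4.12 (cv2) and the standard library are available. Lean on these libraries where they do the work, as an engineer would, in place of code of your own. Each camera call takes 0.05 s, during which the arm holds its last target. There are 200 camera calls.

## Working session

There is one attempt and no reset: what is moved stays moved. The work goes in short steps, Python scripts to look and compute and a shell command to move; the robot and the scene stay as the last step left them, time stands still between calls to the robot, and variables do not carry over. Pictures are saved under pics/ and viewed, about 8 in all and at most 12, crops included, and the job is handed in when it is done.

```bash
mkdir -p pics; ls
python3 - <<'E'
from rig import readout, optics
import cv2,numpy as np
print(readout.read_state())
for n in ("top","side"):
    c=optics.camera(n); cv2.imwrite(f"pics/{n}0.png",c["pixels"])
    np.savez(f"{n}0.npz",**c)
    print(n,{k:np.round(v,3).tolist() for k,v in c.items() if k!="pixels"})
E
```

```text
pics
{'clock': 0.0, 'qpos': array([ 8.90617016e-01,  3.13469415e-01,  1.49843214e+00, -7.92967432e-06,
        1.33098456e+00, -2.23418432e-01]), 'dq': array([-6.38223656e-04, -8.87034308e-05,  2.34509432e-03,  5.04130362e-04,
        1.00247752e-03,  1.12331433e-03]), 'effort': array([ 2.87758921e-04, -4.02209222e+01, -2.52270198e+01,  6.94132294e-02,
        3.52164195e-02, -6.23930032e-05]), 'ee_pos': array([231.41320021, 470.97679842, 238.15299123]), 'tcp_rot': array([-7.11128271e-01, -3.05947599e+00,  1.83285393e-03]), 'ft_force': array([-0.70372651,  0.09123311,  0.07250023]), 'wrist_torque': array([-0.01230157, -0.00534459, -0.05987813]), 'finger_gap': 88.42793699291396}
top {'fx': 437.404, 'fy': 437.404, 'cx': 319.548, 'cy': 201.119, 'position': [438.505, -28.341, 842.445], 'rotation': [-2.127, 2.034, -0.27]}
side {'fx': 395.402, 'fy': 395.402, 'cx': 309.212, 'cy': 191.535, 'position': [249.202, 479.979, 612.657], 'rotation': [-0.83, 2.517, -1.144]}
```

View pics/top0.png

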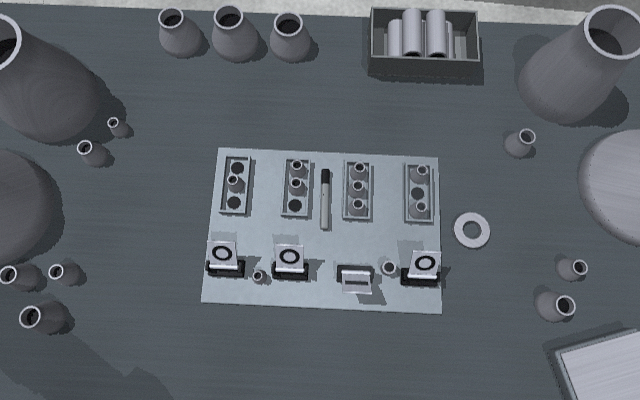

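View pics/side0.png

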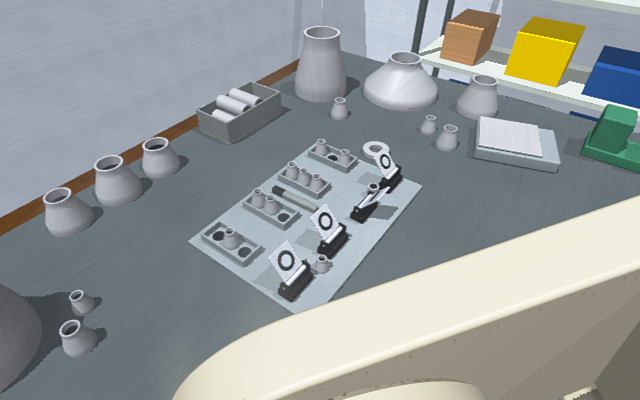

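The top view shows trays left to right with 1, 2, 3 and 2 reducers. Tags 1, 2 and 4 (at about (222,255), (290,257) and (425,264)) show rings, and tag 3 (355,285) shows its bar, so all four look wrong. I'll zoom in to get exact pixels.

Run:
```python
import cv2,numpy as np
a=cv2.imread("pics/top0.png")[140:320,195:455]
cv2.imwrite("pics/topc.png",cv2.resize(a,None,fx=3,fy=3,interpolation=cv2.INTER_CUBIC))
b=cv2.imread("pics/side0.png")[130:310,185:425]
cv2.imwrite("pics/sidec.png",cv2.resize(b,None,fx=3,fy=3,interpolation=cv2.INTER_CUBIC))
```

```text
(no output)
```

View pics/topc.png

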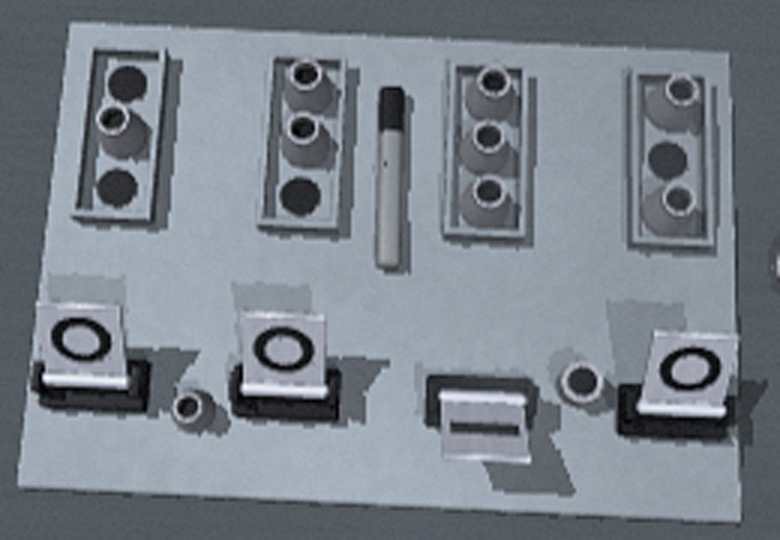

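View pics/sidec.png

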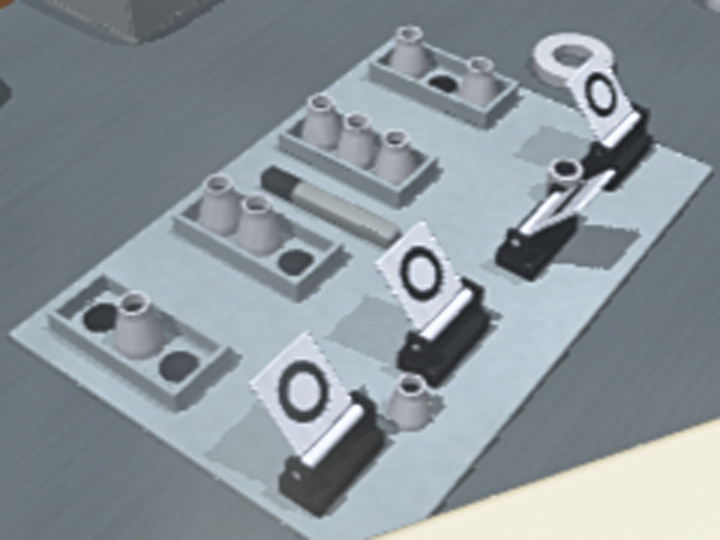

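```bash
cat > h.py <<'E'
import cv2,numpy as np
from scipy.spatial.transform import Rotation as R
T=dict(np.load("top0.npz"));S=dict(np.load("side0.npz"))
def ray(c,p):
    Rm=R.from_rotvec(c["rotation"]).as_matrix() if c["rotation"].shape==(3,) else c["rotation"]
    return Rm@np.array([(p[0]-c["cx"])/c["fx"],(p[1]-c["cy"])/c["fy"],1])
def at(c,p,z): d=ray(c,p); return c["position"]+d*(z-c["position"][2])/d[2]
def tri(ps):
    A=np.zeros((3,3));b=np.zeros(3);
    for c,p in ps:
        d=ray(c,p);d/=np.linalg.norm(d);M=np.eye(3)-np.outer(d,d);A+=M;b+=M@c["position"]
    x=np.linalg.solve(A,b)
    return x
tc=lambda x,y:((x+.5)/3-.5+195,(y+.5)/3-.5+140)
sc=lambda x,y:((x+.5)/3-.5+185,(y+.5)/3-.5+130)
E
python3 - <<'E'
from h import *
np.set_printoptions(precision=1,suppress=True)
for p in [(70,22),(728,53),(742,521),(20,487)]: print("plate",at(T,tc(*p),8))
for t,s in [((81,339),(303,391)),((284,348),(421,274)),((689,369),(601,94))]: print("ring",tri([(T,tc(*t)),(S,sc(*s))]))
for n,a,b in [(1,(42,383),(128,383)),(2,(243,389),(327,391)),(3,(441,398),(528,400)),(4,(640,406),(726,412))]: print("hinge",n,at(T,tc(*a),42),at(T,tc(*b),42))
print("free3 z86",at(T,tc(443,459),86),at(T,tc(530,461),86))
print("side corner plate", at(S,sc(10,333),8))
for n,t,s in [("cone",(188,407),(412,384)),("sleeve",(581,382),(566,171)),("redA",(113,118),(133,302)),("red3near",(489,191),(397,142))]: print(n,tri([(T,tc(*t)),(S,sc(*s))]))
E
```

```text
plate [766.1 190.7   8. ]
plate [ 763.9 -256.2    8. ]
plate [ 456.8 -257.     8. ]
plate [457.5 189.7   8. ]
ring [542.8 147.9  66.9]
ring [542.8  27.4  65.7]
ring [ 540.8 -211.9   67.7]
hinge 1 [518.6 174.5  42. ] [520.9 122.4  42. ]
hinge 2 [520.4  52.5  42. ] [521.4   1.6  42. ]
hinge 3 [520.3 -67.5  42. ] [ 521.4 -120.2   42. ]
hinge 4 [ 520.8 -187.9   42. ] [ 519.5 -239.8   42. ]
free3 z86 [481.6 -67.6  86. ] [ 482.7 -116.7   86. ]
side corner plate [764.8 191.4   8. ]
cone [508.3  85.5  37.2]
sleeve [ 534.3 -153.7   33.4]
redA [686.3 146.   49.4]
red3near [649.2 -94.   45. ]
```

Every tag is wrong: only tray 3 (y≈-92) is full. The hinges are at x≈521 and z≈40, at y≈148, 27, -92 and -212. Reducers and plate match the text. I'll shut the hand, align it and move behind tag 1.

```bash
python3 -m inch '0 0 0 -0.114 -1;0 0 0 -0.114 -1;0 0 0 -0.114 -1;0 0 0 -0.115 -1;-.02 -.02 0 0 -1;-.02 -.02 0 0 -1;-.02 -.02 0 0 -1;-.02 -.02 0 0 -1;-.02 -.02 0 0 -1;-.02 -.02 0 0 -1;-.02 -.02 0 0 -1;-.02 -.02 0 0 -1' 5; python3 -m inch '-.02 -.02 0 0 -1;-.02 -.02 0 0 -1;-.02 -.02 0 0 -1;-.02 -.02 0 0 -1;-.02 -.02 0 0 -1;-.02 -.02 0 0 -1;-.02 -.02 0 0 -1;-.02 -.02 0 0 -1;-.02 0 0 0 -1;-.02 0 0 0 -1;0 0 0 0 -1'
```

```text
clock: 1.1
ee_pos: [392.3, 310.0, 238.5]
tcp_rot: [0.0, -3.141, 0.0]
ft_force: [0.7, 0.2, -0.2]
finger_gap: 9.7
clock: 2.02
ee_pos: [593.7, 150.4, 237.5]
tcp_rot: [-0.002, -3.141, 0.0]
ft_force: [-0.7, 0.4, -0.3]
finger_gap: 0.6
```

```bash
python3 -m inch '-.008 -.002 .015 0 -1;0 0 .015 0 -1;0 0 .015 0 -1;0 0 .015 0 -1;0 0 .015 0 -1;0 0 .015 0 -1;0 0 .015 0 -1;0 0 .015 0 -1;0 0 .015 0 -1;0 0 .015 0 -1;0 0 .013 0 -1;0 0 0 0 -1'
python3 - <<'E'
from rig import optics
import cv2
cv2.imwrite("pics/w1.png",optics.camera("side")["pixels"][110:330,185:505])
E
```

```text
clock: 3.02
ee_pos: [597.7, 149.3, 73.0]
tcp_rot: [0.001, -3.136, 0.0]
ft_force: [-0.8, -0.3, -1.1]
finger_gap: 0.4
```

View pics/w1.png

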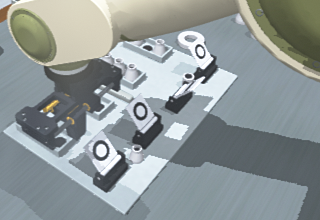

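The fingertip stands behind tag 1, between tag and tray, clear of both. Now I'll push slowly toward the robot.

```bash
python3 -m inch '.006 0 0 0 -1;.006 0 0 0 -1;.006 0 0 0 -1;.006 0 0 0 -1;.005 0 0 0 -1;.005 0 0 0 -1;.005 0 0 0 -1;.005 0 0 0 -1;.005 0 0 0 -1;.005 0 0 0 -1;.005 0 0 0 -1;.005 0 0 0 -1'; python3 -m inch '.004 0 0 0 -1;.004 0 0 0 -1;.004 0 0 0 -1;.004 0 0 0 -1;.004 0 0 0 -1;.004 0 0 0 -1;.004 0 0 0 -1;0 0 0 0 -1;0 0 0 0 -1'
python3 - <<'E'
from rig import optics
import cv2
cv2.imwrite("pics/w2.png",optics.camera("side")["pixels"][110:330,185:505])
E
```

```text
clock: 4.07
ee_pos: [535.1, 149.2, 75.7]
tcp_rot: [0.0, -3.141, 0.0]
ft_force: [0.2, -0.0, 0.4]
finger_gap: 0.8
clock: 4.82
ee_pos: [507.6, 149.2, 75.8]
tcp_rot: [-0.0, 3.141, -0.0]
ft_force: [0.3, -0.8, -0.0]
finger_gap: 0.8
```

View pics/w2.png

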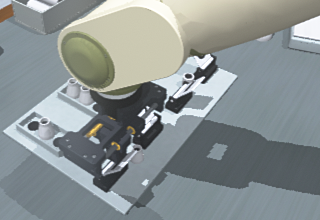

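Tag 1 seems to have gone over to the robot's side, though the hand partly hides it. Next is tag 2: back off, lift, shift and lower.

```bash
python3 -m inch '-.008 0 0 0 -1;-.01 0 -.018 0 -1;0 0 -.018 0 -1;0 0 -.018 0 -1;-.012 -.020 0 0 -1;-.012 -.020 0 0 -1;-.012 -.020 0 0 -1;-.012 -.020 0 0 -1;-.012 -.020 0 0 -1;-.012 -.021 0 0 -1;0 0 0 0 -1;0 0 0 0 -1'; python3 -m inch '0 0 .018 0 -1;0 0 .018 0 -1;0 0 .019 0 -1;0 0 0 0 -1;0 0 0 0 -1'
```

```text
clock: 5.87
ee_pos: [598.3, 27.4, 129.4]
tcp_rot: [-0.002, -3.141, -0.0]
ft_force: [-0.4, 0.5, 0.7]
finger_gap: 0.4
clock: 6.28
ee_pos: [597.3, 29.0, 74.6]
tcp_rot: [0.002, -3.14, -0.0]
ft_force: [-0.1, -1.2, -0.2]
finger_gap: 0.5
```

```bash
python3 -m inch '.006 0 0 0 -1;.006 0 0 0 -1;.006 0 0 0 -1;.006 0 0 0 -1;.005 0 0 0 -1;.005 0 0 0 -1;.005 0 0 0 -1;.005 0 0 0 -1;.005 0 0 0 -1;.005 0 0 0 -1;.005 0 0 0 -1;.005 0 0 0 -1'; python3 -m inch '.004 0 0 0 -1;.004 0 0 0 -1;.004 0 0 0 -1;.004 0 0 0 -1;.004 0 0 0 -1;.004 0 0 0 -1;.004 0 0 0 -1;0 0 0 0 -1;0 0 0 0 -1'; python3 -m inch '-.008 0 0 0 -1;-.01 0 -.018 0 -1;0 0 -.018 0 -1;0 0 -.018 0 -1;-.012 -.030 0 0 -1;-.012 -.030 0 0 -1;-.012 -.030 0 0 -1;-.012 -.030 0 0 -1;-.012 -.030 0 0 -1;-.012 -.030 0 0 -1;0 -.030 0 0 -1;0 -.030 0 0 -1'; python3 -m inch '0 0 0 0 -1;0 0 .018 0 -1;0 0 .018 0 -1;0 0 .018 0 -1;0 0 0 0 -1;0 0 0 0 -1'
```

```text
clock: 7.28
ee_pos: [533.2, 28.2, 74.7]
tcp_rot: [0.0, -3.142, -0.0]
ft_force: [0.4, -0.1, 0.0]
finger_gap: 0.2
clock: 8.03
ee_pos: [505.9, 28.2, 75.0]
tcp_rot: [-0.0, 3.141, -0.0]
ft_force: [0.6, 0.7, -0.2]
finger_gap: 0.2
clock: 9.03
ee_pos: [596.2, -213.3, 128.1]
tcp_rot: [0.001, -3.141, -0.001]
ft_force: [-0.7, -0.3, -0.4]
finger_gap: 0.4
clock: 9.53
ee_pos: [595.7, -211.3, 74.2]
tcp_rot: [0.001, -3.14, -0.002]
ft_force: [-0.3, -0.1, 0.1]
finger_gap: 0.3
```

```bash
python3 -m inch '.006 0 0 0 -1;.006 0 0 0 -1;.006 0 0 0 -1;.006 0 0 0 -1;.005 0 0 0 -1;.005 0 0 0 -1;.005 0 0 0 -1;.005 0 0 0 -1;.005 0 0 0 -1;.005 0 0 0 -1;.005 0 0 0 -1;.005 0 0 0 -1'; python3 -m inch '.004 0 0 0 -1;.004 0 0 0 -1;.004 0 0 0 -1;.004 0 0 0 -1;.004 0 0 0 -1;.004 0 0 0 -1;.004 0 0 0 -1;0 0 0 0 -1;0 0 0 0 -1'; python3 -m inch '-.008 0 0 0 -1;-.01 0 -.018 0 -1;0 0 -.018 0 -1;0 0 -.018 0 -1;.013 .020 0 0 -1;.013 .020 0 0 -1;.013 .020 0 0 -1;.013 .020 0 0 -1;.013 .020 0 0 -1;.013 .019 0 0 -1;0 0 0 0 -1;0 0 0 0 -1'; python3 -m inch '0 0 .018 0 -1;0 0 .018 0 -1;0 0 .018 0 -1;0 0 0 0 -1;0 0 0 0 -1'
```

```text
clock: 10.53
ee_pos: [531.2, -211.8, 74.7]
tcp_rot: [0.0, -3.142, -0.0]
ft_force: [-0.7, -0.0, -0.1]
finger_gap: 0.3
clock: 11.28
ee_pos: [504.2, -211.9, 75.2]
tcp_rot: [0.0, 3.14, -0.001]
ft_force: [3.6, 1.4, 1.1]
finger_gap: 0.3
clock: 12.28
ee_pos: [443.8, -92.5, 128.9]
tcp_rot: [0.002, -3.141, 0.0]
ft_force: [0.6, 0.2, 0.3]
finger_gap: 0.6
clock: 12.7
ee_pos: [444.0, -93.4, 74.5]
tcp_rot: [-0.0, -3.14, -0.001]
ft_force: [0.7, -0.4, 0.9]
finger_gap: 0.3
```

```bash
python3 -m inch '-.006 0 0 0 -1;-.006 0 0 0 -1;-.006 0 0 0 -1;-.006 0 0 0 -1;-.005 0 0 0 -1;-.005 0 0 0 -1;-.005 0 0 0 -1;-.005 0 0 0 -1;-.005 0 0 0 -1;-.005 0 0 0 -1;-.005 0 0 0 -1;-.005 0 0 0 -1'; python3 -m inch '-.004 0 0 0 -1;-.004 0 0 0 -1;-.004 0 0 0 -1;-.004 0 0 0 -1;-.004 0 0 0 -1;-.004 0 0 0 -1;-.003 0 0 0 -1;0 0 0 0 -1;0 0 0 0 -1'; python3 -m inch '.008 0 0 0 -1;.01 0 -.018 0 -1;0 0 -.018 0 -1;0 0 -.018 0 -1;.02 0 -.02 0 -1;.02 0 -.02 0 -1;.02 0 -.02 0 -1;.02 0 -.02 0 -1;.02 0 -.02 0 -1;.02 0 -.02 0 -1;.02 0 0 0 -1;.02 0 0 0 -1';  python3 -m inch '0 -.03 0 0 -1;0 -.03 0 0 -1;0 -.03 0 0 -1;0 -.03 0 0 -1;0 -.03 0 0 -1;0 -.03 0 0 -1;0 -.03 0 0 -1;0 -.03 0 0 -1;0 0 0 0 -1;0 0 0 0 -1';python3 - <<'E'
from rig import optics
import cv2,numpy as np
a=optics.camera("top")["pixels"][140:320,195:455];b=optics.camera("side")["pixels"][130:310,185:425]
cv2.imwrite("pics/f.png",np.hstack([cv2.resize(x,None,fx=1.6,fy=1.6) if 0 else cv2.resize(x,(400,int(400*x.shape[0]/x.shape[1])))[:270] for x in (a[:,:],b[:,:])]) if 0 else np.vstack([cv2.resize(a,(400,277)),cv2.resize(b,(400,300))]))
E
```

```text
clock: 13.7
ee_pos: [508.2, -92.8, 74.7]
tcp_rot: [-0.0, 3.142, -0.0]
ft_force: [0.2, 0.2, -0.3]
finger_gap: 0.3
clock: 14.45
ee_pos: [534.7, -92.7, 74.6]
tcp_rot: [0.0, -3.141, -0.0]
ft_force: [0.5, -0.2, -0.4]
finger_gap: 0.7
clock: 15.45
ee_pos: [355.4, -92.6, 249.3]
tcp_rot: [-0.0, 3.14, -0.002]
ft_force: [0.3, 0.5, -0.9]
finger_gap: 0.5
clock: 16.28
ee_pos: [356.0, -333.1, 248.1]
tcp_rot: [-0.002, -3.141, -0.002]
ft_force: [-0.0, 0.4, -0.2]
finger_gap: 0.6
```

View pics/f.png

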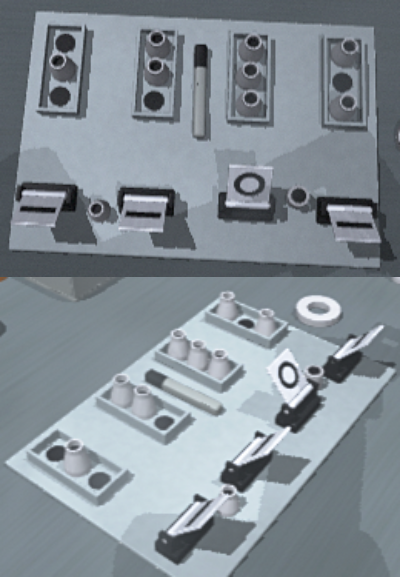

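The picture shows bars up on tags 1, 2 and 4 and the ring up on tag 3, with the reducers and strays in place. Before handing in, I'll check that the free edges lie at their stops.

Run:
```python
from h import *
from rig import readout,ctrl
k=400/260
for n,x,y in [(1,39,226),(2,144,229),(4,358,241),(3,249,165)]: print(n,np.round(at(T,((x+.5)/k-.5+195,(y+.5)/k-.5+140),86),1), "want x", 560 if n==3 else 482)
s=readout.read_state();print(s["clock"],abs(s["dq"]).max(),s["ft_force"])
ctrl.close_job()
```

```text
1 [482.4 140.2  86. ] want x 482
2 [484.2  24.1  86. ] want x 482
4 [ 481.7 -211.9   86. ] want x 482
3 [560.6 -90.2  86. ] want x 560
16.3833 0.011879885654462016 [0.24147025 0.23429312 0.02912805]
the job is handed in; nothing more can be done
```

All four tags started out wrong, so I pushed each one over with the closed fingertips and handed the job in at about 16.4 s of the 64 s allowed. The hand-in gives no verdict.

- **Tags:** counting from the left in the top view, only the third tray was full. Tag 3 is now tipped to its tray with the ring up, and tags 1, 2 and 4 are tipped to the robot's side with the bar up.
- **Stops:** the last top view puts every free edge within about 2 mm of where it should be at its stop. That check assumed the edges are 86 mm above the table.
- **Force:** the highest wrist force I read was about 4 N, taken at the end of each move, so a brief peak in between would not show.
- **Loose things:** in the last pictures the reducers, cone, sleeve, marker and flange look unmoved. I judged that by eye and did not measure it.
- **Arm:** at hand-in it stood clear of everything. No check failed or disagreed.

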